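# Let down the stamp cupboard's flap past its hidden safety catch

### The job

Open the little cupboard: draw its front flap out by the handle until the hidden safety catch stops it, then reach down through the gap behind the flap, find the catch by touch, and press it down while pulling the flap past it. Bring the flap over its balance so that it swings right down and stays fully open, and leave the turntable, soap mold, dish and burnisher where they are.

Things in the scene. Friction and masses are not known exactly. Their poses are not given: they have to be found in the camera images.
- cabinet: Plywood drop-front cupboard fixed to the table, 190 deep x 300 wide x 215 mm high. Origin: at table height, middle of its front edge. x points from the front into the cupboard, y along its front, z up. The 12 mm thick top board ends at the front (x = 0), 215 mm up. Its closed front is the hinged flap, with stock inside.
- hinge_line (a point): Middle of the flap's hinge axis, 65 mm above the table at the cupboard's front edge (cabinet x = 0); the axis runs along the cabinet's y.
- flap (a joint): Flap angle (rad): 0 shut and upright, growing as its top comes out towards the robot and down; the end stop, fully open, is 1.5. It starts below 0.1; the catch stops it at about 0.34. The hinge is stiff (0.28 N m) and damped: the flap stays where it is put up to 0.5, and somewhere from 0.55 to 0.9 its weight (about 0.6 kg) takes over and it swings slowly down.
- flap_top (a point): Middle of the flap's upper inner edge. The flap is a wooden panel 294 wide x 150 high x 12 mm, hinged along its lower edge; shut, its inner face is 2 mm in front of the hinge axis and its top is level with the cupboard's. On the catch it leaves a gap about 45 mm wide here, open from above to well below the catch's ridge; nothing but the catch is in it.
- catch_line (a point): Middle of the line, along y, on which the catch's thumb ridge lies; it moves with the flap. The ridge is an 8 mm round bar, 26 mm long in y, whose place along this line is UNKNOWN: its centre is within 80 mm either way. The line is the ridge's axis, 10 mm off the flap's inner face, 117 mm up from the hinge; on the catch, 31 mm ahead of the cabinet's front, 178 mm up, 28 mm below the flap's top.
- rail_edge (a point): Lower back edge, mid-width, of the 10 mm rail under the top board, 176 mm up, 32 mm behind the front. The catch, a white sprung lever on the flap, hooks behind it; while the flap is pulled it jams: ease off, press, then pull. The ridge yields from about 4 N, frees at 3 mm (about 8 N), hard stop at 7 mm. Keep it down until past 0.53 rad. As the flap falls the lever end swings up and out: lift clear.
- handle_bar (a point): Centre of the flap's handle: a steel bar, 10 mm thick, 110 mm long along y, on two posts 50 mm to either side of the middle. Its axis is 42 mm out from the flap's outer face and 150 mm above the hinge along the flap (level with its top edge), so 215 mm above the table when shut; 37 mm clear behind it. It can be pinched from above across the bar.
- turntable: Bystander: round bamboo turntable, 210 mm across, 38 mm high with the four clear stamp blocks stuck on it, to one side of the cupboard (its +y side). Origin under its centre.
- mold: Bystander: blue silicone soap mold, 100 x 75 x 35 mm, open on top, ahead of the cupboard's -y side, beside the flap's path. Origin under its centre.
- dish: Bystander: white ceramic dish, 96 mm across, 30 mm high, at the cupboard's -y side. Origin under its centre.
- burnisher: Bystander: spoon-shaped stainless burnisher, 170 mm long, lying on the back part of the cupboard's top. Origin about midway along its length, at its underside.

How it is judged:
By the outcome, as a careful person would: the job done as asked, in the order asked, and still so for the second after the job is handed in, with the robot touching nothing.
It also fails if it takes over 72 s, if anything falls off the work surface, if the arm or the gripper's body presses on something with over 40 N, if the wrist force passes 120 N, or if a joint passes its speed limit or range.

### The arm

A 6-joint arm with a two-finger parallel gripper is mounted at the origin on the work surface. World frame = base frame: x ahead of the robot, y to its left, z up, the work surface at z = 0. Lengths are in mm, angles in rad, forces in N, time in s.
With the tool pointing down it reaches from about 325 to 875 mm from the base axis. Payload 4.4 kg.
Tool frame: the origin (TCP) lies on the centre line of the jaws, within the pads' length; the fingertips stand ahead of it and the grasp point (between the pads) lies 6 mm ahead of it (ctrl.tcp_to_tips is the z of the fingertips in the tool frame, in mm); z points along the fingers, y is the line along which they close (so a half turn about z gives the same grasp; the last joint's range is limited). The gripper opens to 85 mm and grips with 20 to 120 N. Pads are 22 mm wide; open, the fingers measure 114 mm over their backs; the gripper's body (76 mm by 85 mm) begins 54 mm behind the grasp point. The pads swing forward as they close: fully open they stand 13 mm farther back than shut.
Start: joints at [-1.417, 0.207, 1.542, -0, 1.393, -0.15], TCP at [171.998, -548.675, 256.282] pointing down, gripper open.
Joint ranges: [-2.73, 2.73], [-0.86, 2.22], [0.23, 2.46], [-1.11, 4.25], [0.08, 2.63], [-2.82, 2.82]. Speed limits (rad/s): [2.79, 2.79, 3.14, 3.14, 3.14, 3.14].

### API

Orientations are given as a 3x3 rotation matrix whose columns are the frame's x, y, z axes.
In Python, from plant import ctrl, sensors, optics gives the robot as it stands. Calls block until the motion is done:
- ctrl.move_ptp(position, orientation): joint-space move of the TCP to a pose.
- ctrl.move_l(position, rot=None, vel=150, threshold=None): straight line of the TCP; rot=None keeps the orientation; vel is the mean speed in mm/s. With threshold (N) it stops when the force on the tool has changed by that much, and returns True; else False.
- ctrl.set_joints(angles): joint-space move.
- ctrl.gripper_to(opening, force=None): finger opening in mm; force is the grip in N (None keeps the last); returns when the fingers have stopped.
- ctrl.hold(seconds).
- ctrl.solve_ik(position, orientation): joint angles nearest the present ones, or None.
- sensors.read_state(): the state.
- optics.grab_frame(name): name is "scene" or "top" or "wrist"; returns (picture, depth): 480x640x3 uint8, red, green, blue; 480x640 float32, mm along the optical axis (not along the pixel's ray), 0 where there is no reading.
- optics.camera_params(name): a dict with "mtx" (3x3 intrinsics, pixels), "k1" (the pictures are not rectified: a ray, as slopes to the right and down, at radius r is drawn at 1 + k1 r^2 times it, then the intrinsics apply), "R" (3x3) and "t" (3): a world point X has camera coordinates R X + t; the wrist camera has in their place "T_tool_cam" (4x4, takes a point from camera to tool coordinates, whose origin is the TCP and whose axes are the flange's). Camera axes: x right, y down, z forward; pixel columns grow to the right and rows downward; lengths in mm; the calibration is good to about 2 mm. A picture is of the moment at which its call begins: read the wrist's pose just before it. camera_params takes no time and is no camera call.
A pose or a line that the arm cannot do raises ctrl.MotionError and nothing moves.
- ctrl.finish_job(): hands the job in; it is judged then, once.
The state is a dict: "t": time; "q": joint angles; "qvel": joint speeds; "tau": joint torques, N m; "eef_pos": TCP position; "eef_rot": TCP orientation; "force": force on the tool from outside, world axes, zero at the start; "wrist_torque": the same for the moment, N m; "grip_width": finger opening in mm; "grasp_force": force on a finger pad.
Only numpy, scipy, OpenCV 4.12 (cv2) and the standard library are available. Lean on these libraries where they do the work, as an engineer would, in place of code of your own. Each camera call takes 0.05 s, during which the arm holds its last target. There are 200 camera calls.

## Working session

There is one attempt and no reset: what is moved stays moved. The work goes in short steps, each a Python script; the robot and the scene stay as the last script left them, time stands still between calls to the robot, and variables do not carry over. Pictures are saved under pics/ and viewed, at most 10 in all, crops included, and the job is handed in when it is done.

```bash
ls; mkdir -p pics; python3 - <<'E'
from plant import ctrl,sensors,optics
import cv2,numpy as np
for n in ("scene","top"):
    p,d=optics.grab_frame(n); cv2.imwrite(f"pics/{n}0.png",p[:,:,::-1]); np.save(f"pics/{n}0.npy",d)
    print(n,optics.camera_params(n),(d>0).mean())
print(ctrl.tcp_to_tips,sensors.read_state()); print(optics.camera_params("wrist"))
E
```

```text
pics
scene {'mtx': array([[492.7620074 ,   0.        , 318.01873941],
       [  0.        , 492.7620074 , 245.40893009],
       [  0.        ,   0.        ,   1.        ]]), 'k1': -0.08028006346738083, 'R': array([[ 0.76917063, -0.63899511, -0.00786101],
       [-0.6104432 , -0.73105207, -0.30483105],
       [ 0.18903874,  0.23926579, -0.952374  ]]), 't': array([-447.9737922 ,  447.80834363, 1024.11807411])} 0.9961588541666667
top {'mtx': array([[538.00273449,   0.        , 320.33878937],
       [  0.        , 538.00273449, 240.95758299],
       [  0.        ,   0.        ,   1.        ]]), 'k1': -0.11443853612612623, 'R': array([[ 0.0256463 , -0.99963345, -0.00867365],
       [-0.98576637, -0.02384652, -0.16642118],
       [ 0.16615334,  0.01281828, -0.98601661]]), 't': array([  38.66127722,  646.98241524, 1146.56235624])} 0.9960123697916666
25.0 {'t': 0.1, 'q': array([-1.41749885e+00,  2.07370635e-01,  1.54282049e+00, -1.52627275e-05,
        1.39350754e+00, -1.50488636e-01]), 'qvel': array([ 8.66118160e-05, -2.21364840e-03, -3.87817477e-03,  2.30801412e-04,
        1.11961559e-04,
[... 419 characters left out ...]
-0.98140831,  0.09136238, -0.10169374]), 'wrist_torque': array([0.00923375, 0.0018508 , 0.0300802 ]), 'grasp_force': 0.0, 'grip_width': 85.07571642942092}
{'mtx': array([[335.24692636,   0.        , 317.22484459],
       [  0.        , 335.24692636, 238.04110745],
       [  0.        ,   0.        ,   1.        ]]), 'k1': 0.01700590870096304, 'T_tool_cam': array([[-4.63392073e-04, -9.44517896e-01, -3.28459631e-01,
         8.45452375e+01],
       [ 9.99999519e-01, -7.21509809e-04,  6.63969195e-04,
         6.72759344e-01],
       [-8.64117632e-04, -3.28459165e-01,  9.44517776e-01,
        -1.17775936e+02],
       [ 0.00000000e+00,  0.00000000e+00,  0.00000000e+00,
         1.00000000e+00]])}
```

View pics/scene0.png

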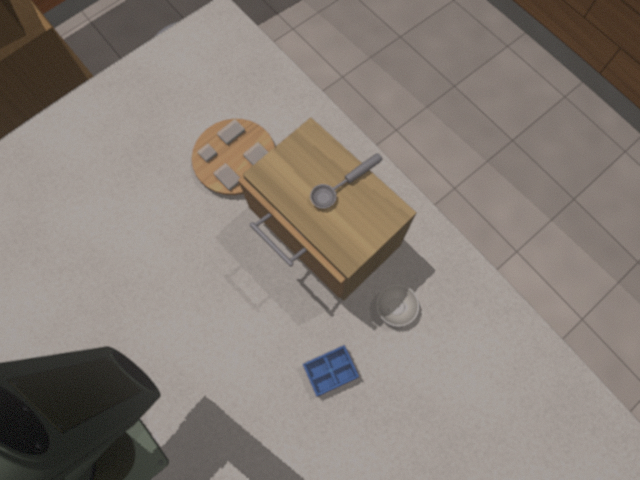

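View pics/top0.png

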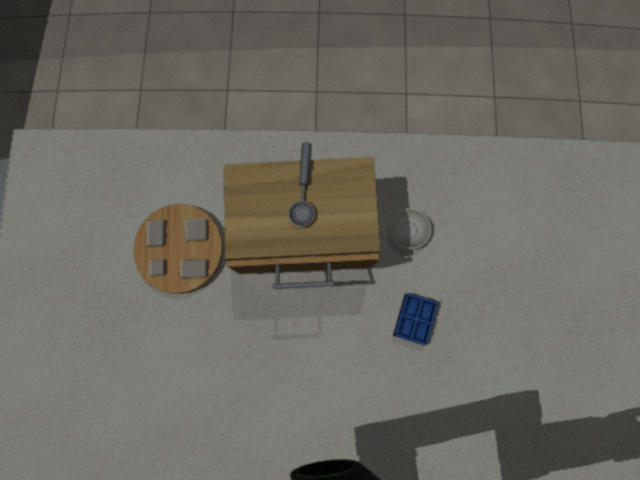

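The scene view shows the cupboard ahead with handle and bystanders. In the top view, the board's corners are about (226,259), (379,252), (374,158) and (224,165), and the handle bar runs from (274,285) to (333,284). Next I'll measure these with depth.

```bash
cat > h.py <<'E'
from plant import ctrl,sensors,optics
import cv2,numpy as np
def cloud(n,d):
    c=optics.camera_params(n); v,u=np.mgrid[0:480,0:640]
    pts=np.stack([u,v],-1).reshape(-1,1,2).astype(float)
    s=cv2.undistortPoints(pts,c["mtx"],np.array([c["k1"],0,0,0,0.])).reshape(480,640,2)
    P=np.dstack([s,np.ones((480,640))])*d[...,None]
    return (P-c["t"])@c["R"]
E
python3 - <<'E'
from h import *
for n in ("top","scene"):
    d=np.load(f"pics/{n}0.npy"); W=cloud(n,d)
    if n=="top":
        for u,v in [(300,350),(300,240),(240,200),(275,285),(304,285),(332,285),(300,262),(260,262),(350,257)]: print(n,u,v,W[v,u].round(1))
    z=W[...,2]; m=(d>0)&(z>205)&(z<222)&(W[...,0]>400)
    m=cv2.morphologyEx(m.astype(np.uint8),cv2.MORPH_OPEN,np.ones((7,7)))
    k,l,st,_=cv2.connectedComponentsWithStats(m); i=1+st[1:,4].argmax()
    p=W[l==i]; r=cv2.minAreaRect(p[:,:2].astype(np.float32)); print(n,r,cv2.boxPoints(r).round(1).tolist(),p[:,2].mean())
    # handle: points 200..225 ahead of the board
    mm=(d>0)&(z>190)&(z<225)&(l!=i)&(W[...,0]>400)
    b=cv2.boxPoints(r); 
    q=W[mm]; q=q[(q[:,0]<p[:,0].min()-15)&(q[:,0]>p[:,0].min()-80)]
    print(len(q),q.min(0).round(1),q.max(0).round(1),np.median(q,0).round(1))
    if len(q)>20:print(cv2.minAreaRect(q[:,:2].astype(np.float32)))
E
```

```text
top 300 350 [403.1  95.1   1.3]
top 300 240 [619.5  91.9 216.2]
top 240 200 [697.  212.8 212.9]
top 275 285 [531.1 136.5 219.4]
top 304 285 [532.8  81.6 216.7]
top 332 285 [534.1  28.3 217.3]
top 300 262 [577.2  90.7 212.9]
top 260 262 [575.1 167.7 214.1]
top 350 257 [589.3  -5.2 212.4]
top ((686.207275390625, 94.22894287109375), (190.6739501953125, 301.5420227050781), 4.184025764465332) [[580.0999755859375, 237.60000610351562], [602.0999755859375, -63.099998474121094], [792.2999877929688, -49.20000076293945], [770.2999877929688, 251.60000610351562]] 214.43881066037304
434 [525.7  22.6 194.8] [566.  230.9 223.4] [536.1  85.5 217. ]
((545.8388061523438, 126.80363464355469), (208.32861328125, 40.234718322753906), 89.9468002319336)
scene ((686.9290161132812, 92.93412017822266), (190.69737243652344, 300.98284912109375), 4.271544933319092) [[580.5999755859375, 235.89999389648438], [603.0999755859375, -64.19999694824219], [793.2000122070312, -50.0], [770.7999877929688, 250.10000610351562]] 214.83214237750195
468 [527.   20.4 190.1] [568.3 231.1 223.8] [537.5  84.5 217.2]
((547.5726318359375, 125.75732421875), (210.70172119140625, 41.190521240234375), 89.93260955810547)
```

```bash
cat >> h.py <<'E'
TH=np.radians(4.22); C,S=np.cos(TH),np.sin(TH)
M=np.array([[C,-S,0],[S,C,0],[0,0,1.]]); O=np.array([591.8,86.6,0])
def pose(a,n,s,y=0,cross=False,tilt=None):
    "TCP at flap-frame point (n inward of hinge plane, s up the flap, y); tool z down the flap. cross: jaws close across the flap"
    p=M@[n*np.cos(a)-s*np.sin(a), y, 65+s*np.cos(a)+n*np.sin(a)]+O
    t=a if tilt is None else tilt
    z=np.array([np.sin(t),0,-np.cos(t)]); i=np.array([np.cos(t),0,np.sin(t)]); yy=np.array([0,1.,0])
    R=np.stack([yy,i,z],1) if cross else np.stack([i,-yy,z],1)
    assert abs(np.linalg.det(R)-1)<1e-6
    return p, M@R
def st():
    s=sensors.read_state(); r=M.T@(s["eef_pos"]-O)
    return f't={s["t"]:.1f} cab={r.round(1)} F={(M.T@s["force"]).round(1)} grip={s["grip_width"]:.1f}/{s["grasp_force"]:.0f}'
E
python3 - <<'E'
from h import *
for a in (0.02,.34,.6,.9):
  print(a,[None if q is None else q.round(2) for q in (ctrl.solve_ik(*pose(a,-56,156,0,True)),ctrl.solve_ik(*pose(a,9,142,80)),ctrl.solve_ik(*pose(a,9,142,-80)))])
ctrl.gripper_to(34,40)
ctrl.move_ptp(*pose(.02,-56,270,0,True)); print(st())
p,d=optics.grab_frame("wrist"); cv2.imwrite("pics/w1.png",p[:,:,::-1])
E
```

```text
0.02 [array([-0.01,  0.15,  1.68,  0.  ,  1.29, -0.08]), array([ 0.13,  0.32,  1.5 , -0.  ,  1.3 ,  1.63]), array([-0.13,  0.3 ,  1.53,  0.  ,  1.29,  1.36])]
0.34 [array([-0.04, -0.1 ,  2.04,  0.05,  0.86, -0.14]), array([ 0.15,  0.07,  1.85, -0.03,  0.88,  1.67]), array([-0.19,  0.04,  1.88,  0.11,  0.89,  1.25])]
0.6 [array([-0.07, -0.23,  2.3 ,  0.18,  0.48, -0.28]), array([ 0.17, -0.07,  2.11, -0.12,  0.51,  1.76]), array([-0.27, -0.12,  2.15,  0.36,  0.57,  0.97])]
0.9 [None, None, array([-0.4 , -0.16,  2.42,  1.47,  0.37, -0.2 ])]
t=3.2 cab=[-61.4  -0.8 333.6] F=[ 0.  -1.1  0.2] grip=33.9/0
```

View pics/w1.png

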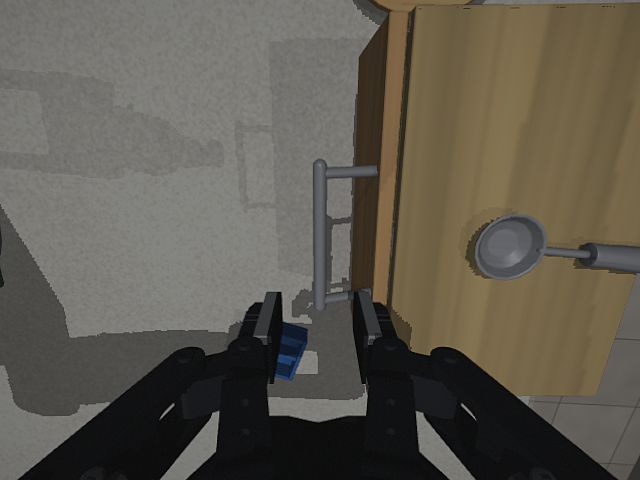

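The wrist view shows the bar at column ~319, centred between the fingers at about 270 and 368, with the posts well clear. Next I'll go down, pinch and pull.

```bash
python3 - <<'E'
from h import *
ctrl.move_l(pose(.02,-56,200,0,True)[0],vel=150)
hit=ctrl.move_l(pose(.02,-56,156,0,True)[0],vel=60,threshold=10); print(hit,st())
if not hit:
    ctrl.gripper_to(5,40); print(st())
    a=.02
    while a<.375:
        a+=.025; p,R=pose(a,-56,156,0,True)
        if ctrl.move_l(p,R,vel=50,threshold=12): print("hit"); break
        print(round(a,3),st())
    print(a,st())
E
```

```text
False t=4.8 cab=[-58.8  -0.  220.1] F=[ 0.6 -0.1 -0.1] grip=33.7/0
t=5.1 cab=[-58.6  -0.  220.5] F=[0.6 0.9 1.2] grip=8.7/39
0.045 t=5.4 cab=[-63.4  -0.  218.6] F=[-1.  -0.7  1.8] grip=8.6/39
0.07 t=5.6 cab=[-67.3  -0.  216.9] F=[-2.4 -0.1  3.8] grip=8.5/39
0.095 t=5.9 cab=[-7.100e+01 -1.000e-01  2.151e+02] F=[-2.8 -0.2  5.4] grip=8.3/40
0.12 t=6.1 cab=[-74.6  -0.  213.3] F=[-4.1  0.   5.9] grip=8.6/40
0.145 t=6.4 cab=[-78.4  -0.  211.4] F=[-4.5 -0.2  5.4] grip=8.7/40
0.17 t=6.6 cab=[-82.1  -0.  209.3] F=[-4.8 -0.8  5.8] grip=8.5/40
0.195 t=6.9 cab=[-85.8  -0.  207.2] F=[-5.  -0.   5.5] grip=8.5/40
0.22 t=7.1 cab=[-89.5  -0.  204.9] F=[-5.1 -0.6  5.7] grip=8.5/40
0.245 t=7.4 cab=[-93.   -0.  202.5] F=[-5.4  0.4  6.2] grip=8.3/40
0.27 t=7.6 cab=[-9.66e+01 -1.00e-01  2.00e+02] F=[-5.9  0.1  5.3] grip=8.5/40
0.295 t=7.9 cab=[-1.000e+02 -1.000e-01  1.974e+02] F=[-6.1 -1.   5.6] grip=8.4/40
0.32 t=8.1 cab=[-103.5   -0.   194.8] F=[-6.2 -0.7  5.7] grip=8.6/40
0.345 t=8.4 cab=[-1.051e+02 -1.000e-01  1.935e+02] F=[-4.8 -0.9  5.9] grip=8.6/40
0.37 t=8.6 cab=[-1.060e+02 -1.000e-01  1.928e+02] F=[-0.5  0.1  8.1] grip=8.6/40
0.395 t=8.9 cab=[-1.069e+02 -1.000e-01  1.922e+02] F=[ 2.5  1.7 10.4] grip=8.7/40
0.3950000000000001 t=8.9 cab=[-1.069e+02 -1.000e-01  1.922e+02] F=[ 2.5  1.7 10.4] grip=8.7/40
```

```bash
python3 - <<'E'
from h import *
p,R=pose(.335,-56,156,0,True); ctrl.move_l(p,R,vel=40); ctrl.hold(.2); print(st())
ctrl.gripper_to(32); ctrl.move_l(pose(.335,-56,265,0,True)[0],vel=150); print(st())
p,d=optics.grab_frame("wrist"); cv2.imwrite("pics/w2.png",p[:,:,::-1])
n="scene"; p,d=optics.grab_frame(n); cv2.imwrite("pics/s2.png",p[:,:,::-1])
E
```

```text
t=9.5 cab=[-1.042e+02 -1.000e-01  1.942e+02] F=[-5.5 -1.1  8.8] grip=8.1/40
t=10.7 cab=[-140.5    0.   295.9] F=[ 0.3  0.1 -0.2] grip=32.1/0
```

View pics/w2.png

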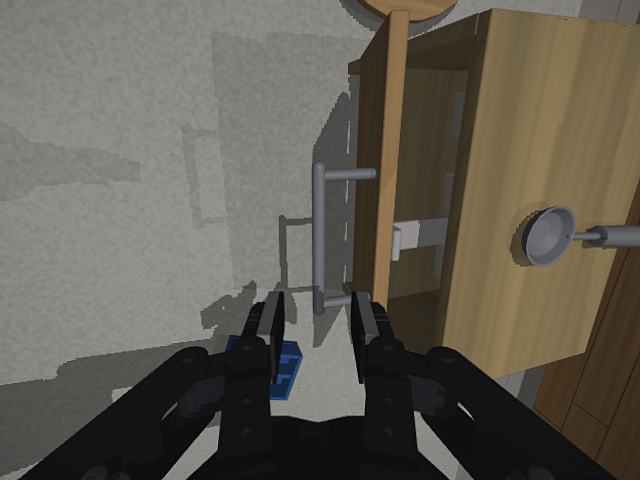

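The wrist view shows the flap on the catch with an open gap. The white ridge is at about (396,243), rows 226–260. I'll compute its y as a hint, then sweep for it by touch.

```bash
python3 - <<'E'
from h import *
s=sensors.read_state(); c=optics.camera_params("wrist"); T=c["T_tool_cam"]; R=s["eef_rot"]
a=.34
hinge=M@[0,0,65]+O
fn=M@[np.cos(a),0,np.sin(a)]; fs=M@[-np.sin(a),0,np.cos(a)]; fy=M@[0,1,0]
for u,v,n in [(396,226,8),(396,243,8),(396,260,8),(319,172,-56),(319,298,-56),(391,250,-2)]:
    xy=cv2.undistortPoints(np.array([[[u,v]]],float),c["mtx"],np.array([c["k1"],0,0,0,0.]))[0,0]
    o=s["eef_pos"]+R@T[:3,3]; r=R@T[:3,:3]@[*xy,1]
    k=(n-(o-hinge)@fn)/(r@fn); P=o+k*r-hinge; print(u,v,"y",(P@fy).round(1),"s",(P@fs).round(1))
# move over the gap, beside the ridge, jaws shut
ctrl.move_l(pose(.335,-56,300,0,True)[0],vel=150)
ctrl.gripper_to(0,60)
ctrl.move_ptp(*pose(.34,13,230,45)); print(st())
p,d=optics.grab_frame("wrist"); cv2.imwrite("pics/w3.png",p[:,:,::-1])
E
```

```text
396 226 y 2.4 s 116.7
396 243 y -10.8 s 121.4
396 260 y -24.0 s 126.1
319 172 y 21.6 s -59.1
319 298 y -244.8 s -203.1
391 250 y -6.2 s 149.2
t=13.1 cab=[-64.5  44.9 286.3] F=[-1.1  0.4  0.8] grip=-0.4/0
```

View pics/w3.png

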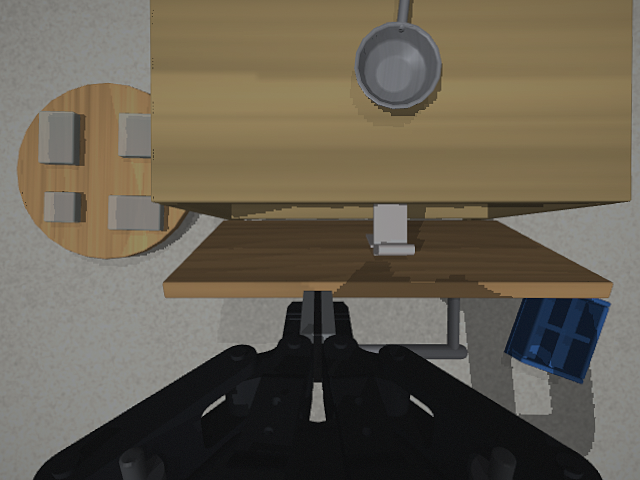

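The view shows the ridge at about (394,249), columns 374–414, so y ≈ −5 to −10. The fingers are clear beside it at y = 45. Now I'll descend and sweep.

```bash
python3 - <<'E'
from h import *
p,_=pose(.34,13,180,45); ctrl.move_l(p,vel=120)
h=ctrl.move_l(pose(.34,13,142,45)[0],vel=60,threshold=5); print(h,st())
if not h:
    h=ctrl.move_l(pose(.34,13,142,-20)[0],vel=35,threshold=4); print(h,st())
E
```

```text
False t=14.5 cab=[-35.   45.  203.2] F=[-0.4 -0.1 -0.4] grip=-0.1/0
True t=15.6 cab=[-35.3   6.5 203.1] F=[0.6 3.9 2.3] grip=-0.1/2
```

```bash
python3 - <<'E'
from h import *
ctrl.move_l(pose(.34,13,142,10)[0],vel=60)
ctrl.move_l(pose(.34,13,158,10)[0],vel=80)
ctrl.move_l(pose(.34,10.5,158,-12)[0],vel=80); print(st())
h=ctrl.move_l(pose(.34,10.5,136,-12)[0],vel=25,threshold=3); print(h,st())
s=sensors.read_state(); fs=M@[-np.sin(.34),0,np.cos(.34)]; print("s",(s["eef_pos"]-O-[0,0,65])@fs)
E
```

```text
t=16.7 cab=[-42.9 -12.3 217.1] F=[0.9 0.  0.5] grip=-0.0/0
True t=17.2 cab=[-38.8 -11.8 204.7] F=[0.7 0.1 1.2] grip=0.2/1
s 144.69440026392917
```

```bash
cat >> h.py <<'E'
def sn(a):
    r=M.T@(sensors.read_state()["eef_pos"]-O)-[0,0,65]
    return "n,s=%.1f,%.1f"%(r[0]*np.cos(a)+r[2]*np.sin(a), -r[0]*np.sin(a)+r[2]*np.cos(a))
E
python3 - <<'E'
from h import *
for s in (144,142.5,141,139.5,138):
    h=ctrl.move_l(pose(.34,10.5,s,-12)[0],vel=15,threshold=15); ctrl.hold(.15); print(s,h,sn(.34),st())
    f=M.T@sensors.read_state()["force"]
    if f[2]>11: break
E
```

```text
144 False n,s=10.2,144.0 t=17.6 cab=[-38.5 -11.9 204.2] F=[-2.8  1.6  3.2] grip=0.2/2
142.5 False n,s=10.1,142.6 t=18.0 cab=[-38.  -11.9 202.8] F=[-5.1  0.2  5.6] grip=-0.0/3
141 False n,s=10.4,141.4 t=18.4 cab=[-37.4 -11.9 201.8] F=[-5.5  0.7  6.3] grip=-0.4/7
139.5 False n,s=10.9,140.6 t=18.8 cab=[-36.6 -11.9 201.2] F=[-8.3  0.6 10.1] grip=0.3/11
138 False n,s=11.7,140.1 t=19.2 cab=[-35.6 -11.9 201. ] F=[-9.8  0.3 14.9] grip=0.2/15
```

```bash
python3 - <<'E'
from h import *
a=.34
while a<.60:
    a+=.03; p,R=pose(a,9,138.5,-12)
    h=ctrl.move_l(p,R,vel=30,threshold=25); print(round(a,2),h,sn(a),st())
    if h: break
E
```

```text
0.37 False n,s=9.7,140.1 t=19.6 cab=[-41.6 -11.9 199.1] F=[-9.6  1.5 13.7] grip=0.1/13
0.4 False n,s=9.8,140.1 t=19.9 cab=[-45.6 -11.9 197.8] F=[-11.3   0.2  14.1] grip=0.2/13
0.43 False n,s=9.8,140.1 t=20.2 cab=[-49.5 -11.9 196.4] F=[-11.9   0.1  15.2] grip=-0.2/13
0.46 False n,s=9.7,140.0 t=20.4 cab=[-53.5 -11.9 194.8] F=[-12.1  -0.5  15. ] grip=0.1/13
0.49 False n,s=9.5,139.9 t=20.7 cab=[-57.4 -11.9 193. ] F=[-14.6   1.1  15.8] grip=-0.1/14
0.52 False n,s=9.3,139.8 t=21.0 cab=[-61.4 -11.8 191. ] F=[-14.9   0.4  17.1] grip=-0.1/14
0.55 False n,s=9.1,139.7 t=21.3 cab=[-65.3 -11.8 188.8] F=[-16.8  -0.5  17.3] grip=-0.4/14
0.58 False n,s=8.8,139.5 t=21.6 cab=[-69.1 -11.8 186.5] F=[-17.2   1.3  16.5] grip=0.2/15
0.61 False n,s=8.5,139.4 t=21.9 cab=[-72.9 -11.7 184.1] F=[-17.    0.3  17.4] grip=-0.2/16
```

```bash
python3 - <<'E'
from h import *
p,d=optics.grab_frame("wrist"); cv2.imwrite("pics/w4.png",p[:,:,::-1])
E
```

```text
(no output)
```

View pics/w4.png

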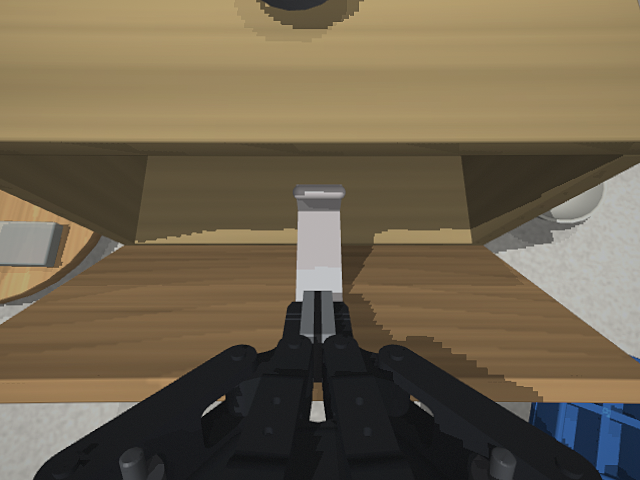

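The wrist view shows the lever end, at about (320,192), hanging free in front of the top board, whose edge is at row 150. The flap is past the catch. I'll lift clear, shift sideways off the lever and push the flap over its balance.

```bash
python3 - <<'E'
from h import *
def tip(a,s,y,tilt):
    p,R=pose(a,-2,s,y,tilt=tilt); return p-R@[-11,0,25.],R
for a in (.65,.8,.95,1.05):
    for t in (.6,.5,.4): print(a,t,ctrl.solve_ik(*tip(a,132,40,t)) is not None,end=' ')
print()
p,R=pose(.61,11,160,-12); ctrl.move_l(p,R,vel=80); print(sn(.61),st())
p,R=pose(.60,11,160,42); ctrl.move_l(p,R,vel=80); print(sn(.61),st())
a=.58;t=.58
p,R=tip(a,134,42,t); ctrl.move_l(p,R,vel=60); print(st())
while a<.97:
    a+=.05; t=max(.4,t-.03); p,R=tip(a,134,42,t)
    try: h=ctrl.move_l(p,R,vel=45,threshold=20)
    except ctrl.MotionError as e: print(e); break
    print(round(a,2),h,st())
    if h: break
n="scene"; p,d=optics.grab_frame(n); cv2.imwrite("pics/s5.png",p[:,:,::-1])
E
```

```text
0.65 0.6 True 0.65 0.5 True 0.65 0.4 True 0.8 0.6 True 0.8 0.5 True 0.8 0.4 True 0.95 0.6 True 0.95 0.5 True 0.95 0.4 True 1.05 0.6 True 1.05 0.5 True 1.05 0.4 True 
n,s=11.3,160.0 t=22.4 cab=[-82.3 -12.2 202.6] F=[ 0.4 -0.5 -0.1] grip=-0.1/0
n,s=12.3,159.6 t=23.2 cab=[-81.4  41.9 202.9] F=[ 0.2 -0.6  0.6] grip=-0.1/0
t=23.4 cab=[-79.1  41.5 203.2] F=[ 0.  -0.5  0.2] grip=0.1/0
0.63 False t=23.7 cab=[-84.3  41.8 199.1] F=[-0.8 -0.3  0.1] grip=0.1/0
0.68 False t=24.0 cab=[-88.6  42.  195.1] F=[ 0.3  0.3 -0.7] grip=-0.0/0
0.73 False t=24.3 cab=[-92.8  42.  190.8] F=[-0.3  0.1 -0.4] grip=0.2/0
0.78 False t=24.6 cab=[-96.8  42.  186.2] F=[-0.2 -0.2  0.5] grip=-0.2/0
0.83 False t=24.9 cab=[-100.6   42.   181.2] F=[ 0.6  0.4 -0.4] grip=0.0/0
0.88 False t=25.2 cab=[-104.1   42.   176. ] F=[0.3 0.4 0.1] grip=-0.0/0
0.93 False t=25.5 cab=[-108.9   42.   170.2] F=[-0.6 -0.6 -0.1] grip=-0.2/0
0.98 False t=25.8 cab=[-112.5   42.   164.8] F=[0.2 0.9 0.1] grip=0.2/0
```

View pics/s5.png

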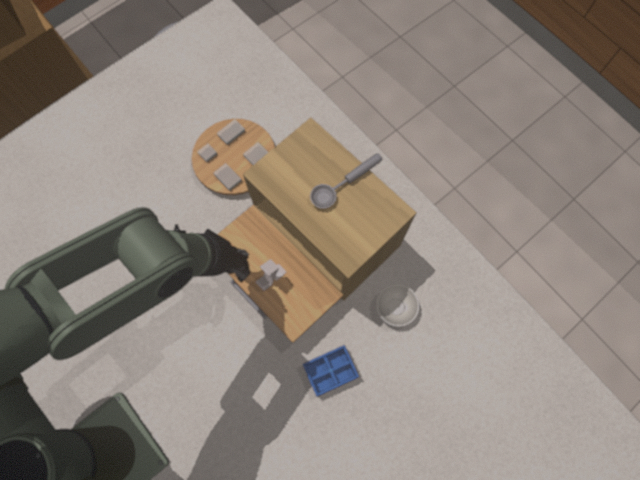

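The scene view shows the flap already far down, spanning about (220,240) to (345,290). It swung down on its own, and the bystanders are in place. I'll retreat and verify.

```bash
python3 - <<'E'
from h import *
s=sensors.read_state(); p=s["eef_pos"]
ctrl.move_l(p+[-20,10,140],vel=150)
ctrl.set_joints([-1.417,.207,1.542,0,1.393,-.15]); ctrl.hold(.5)
for n in ("top",):
    p,d=optics.grab_frame(n); cv2.imwrite("pics/t6.png",p[:,:,::-1]); W=(cloud(n,d)-O)@M
    g=lambda x,y:np.median(W[(abs(W[...,0]-x)<8)&(abs(W[...,1]-y)<25)&(d>0)][:,2])
    za,zb=g(-130,-80),g(-50,-80); print(za,zb,"angle",np.pi/2-np.arctan2(za-zb,80),g(-130,100),g(-50,100),st())
    d0=np.load("pics/top0.npy"); W0=(cloud(n,d0)-O)@M; m=(abs(d-d0)>6)&(d>0)&(d0>0)
    print("changed x,y range",[np.percentile(W[m][:,i],[1,99]).round() for i in (0,1)])
    i0=cv2.imread("pics/top0.png"); i1=cv2.imread("pics/t6.png"); dd=cv2.absdiff(i0,i1).max(2)>40; 
    for nm,r in dict(turn=(130,200,222,298),mold=(392,290,442,348),dish=(386,205,436,252),burn=(285,138,320,232)).items(): print(nm,dd[r[1]:r[3],r[0]:r[2]].sum())
E
```

```text
71.73502051965835 65.93582380615102 angle 1.4984329423120564 71.87628149057342 65.93136238003042 t=30.1 cab=[-465.1 -602.5  255.8] F=[-0.3  0.5 -0. ] grip=0.1/0
changed x,y range [array([-442., 1252.]), array([-1366.,  1247.])]
turn 0
mold 0
dish 0
burn 0
```

View pics/t6.png

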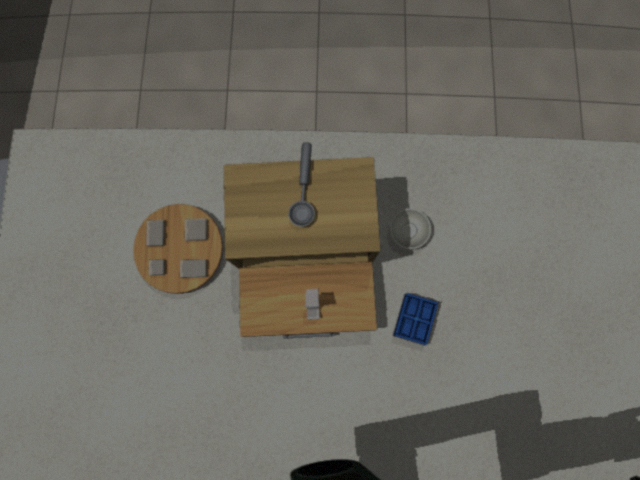

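The top view shows the flap fully open (1.498 rad measured), with the catch at about (313,300). The regions around all four bystanders are unchanged.

```bash
python3 -c "
from plant import ctrl
print(ctrl.finish_job())"
```

```text
the job is handed in; nothing more can be done
None
```

The job is handed in: the flap was drawn to its catch, the catch found by touch with a camera hint and pressed down while the flap was pulled past it, and the flap swung down to fully open (1.498 rad measured at about 30 s), with the turntable, mold, dish and burnisher not moved.

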